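# Put the back saw away in its stand

### The arm

A 6-joint arm with a two-finger parallel gripper is mounted at the origin on the work surface. World frame = base frame: x ahead of the robot, y to its left, z up, the work surface at z = 0. Lengths are in m, angles in degrees, forces in N, time in s.
With the tool pointing down it reaches from about 0.35 to 0.875 m from the base axis. Payload 4.2 kg.
Tool frame: the origin (TCP) lies on the mounting face of the last link; the fingertips stand 182 mm ahead of it and the grasp point (between the pads) lies 164 mm ahead of it (r.tcp_to_grasp is the distance from the TCP to the grasp point, in m); z points along the fingers, y is the line along which they close (so a half turn about z gives the same grasp; the last joint's range is limited). The gripper opens to 87 mm and grips with 3 to 60 N. Pads are 19 mm wide; open, the fingers measure 117 mm over their backs; the gripper's body (75 mm by 190 mm) begins 51 mm behind the grasp point.
Start: joints at [81.051, 22.042, 0.453, 0, -68.411, -14.817], TCP at [0.252, 0.572, 0.405] pointing down, gripper open.
Joint ranges: [-179.83, 179.83], [-69.29, 118.12], [-61.27, 80.66], [-181.25, 117.63], [-171.15, -9.14], [-177.46, 177.46]. Speed limits (degrees/s): [159.86, 159.86, 180, 180, 180, 180].

### API

Orientations are given as a 3x3 rotation matrix whose columns are the frame's x, y, z axes.
In Python, from station import sense, eyes, r gives the robot as it stands.
- The arm moves only by the tool jog_arm, never from a script. Its argument "increments" is a list of rows, each a list of 4 numbers: the shift along the tool's x, y, z normalised to -1 to 1, where 1 is 0.02 m, then the turn about the tool's z normalised to -1 to 1, where 1 is 0.08 rad. A call has 1 to 10 rows; each row shifts and turns the commanded pose from where the row before left it, along the tool's axes as they then stand; what a row does not reach is not made up. A row lasts 1/10 s, in which the tool goes at most 50 mm and 8.59 degrees, less where a joint would pass 70% of its speed; a pose out of reach is approached as far as the arm can. A call with a number of a shift or a turn outside -1 to 1 is refused whole. A call with a gripper value outside its range is refused whole. "grip" is the finger opening in mm, from 0 to 87, set as the call begins (left out, the last holds). The fingers move at their own pace and stop on an object; the grip force is fixed at half the most. Time passes only in rows, so rows that do not move let the fingers close. It gives the time, the measured TCP pose, the force, the opening and the grip force at its end, in the units of the state.
- sense(): the state, without advancing time (a new reading comes with each control period).
- eyes.capture(name): name is "scene" or "top"; returns the picture (384x512x3 uint8, blue, green, red); there is no depth.
- eyes.get_calibration(name): a dict with "camera_matrix" (3x3 intrinsics, pixels), "R" (3x3) and "t" (3): a world point X has camera coordinates R X + t. Camera axes: x right, y down, z forward; pixel columns grow to the right and rows downward; lengths in m; the calibration is good to about 2 mm. A picture is of the moment at which its call begins. get_calibration takes no time and is no camera call.
- r.finish_job(): hands the job in; it is judged then, once.
Trained networks look in the newest picture that a camera, given by its name, has taken for a name from the list of things; names that differ only in an ending like _2 or _b are one class to them, and where a whole thing is asked for, a point or a joint stands for the part that bears it (a point fixed in the world has none). Each returns a list of dicts, best first, with "conf" (0 to 1); they miss things now and then, are a little off and sometimes report something else, mostly with a low value. They report only what shows in the picture. A call takes as long as a camera call. They do not tell look-alikes from the thing itself.
- eyes.spot_in(camera, name): "centre" ([x, y, z] in m, in world coordinates, good to about 4 mm: the middle of the surface that is visible of it).
- eyes.outline_of(camera, name): "mask" (384x512 bool, what is visible of it).
The state is a dict: "time_s": time; "joints": joint angles; "joint_velocities": joint speeds; "effort": joint torques, N m; "tcp_pos": TCP position; "ee_rot": TCP orientation; "wrist_force": force on the tool from outside, world axes, zero at the start; "moment": the same for the moment, N m; "gripper_width": opening from 0.0 (shut) to 1.0 (fully open); "gripper_force": force on a finger pad.
Only numpy, scipy, OpenCV 4.12 (cv2) and the standard library are available. Lean on these libraries where they do the work, as an engineer would, in place of code of your own. Each camera call takes 0.05 s, during which the arm holds its last target. There are 200 camera calls.

### The job

Lift the red-handled back saw out of the mitre box and lower it, teeth down, into the slot of the blue saw stand until it is fully seated, with its nose at the keeper end and its handle sticking out at the other end; keep hold of it until it is down in the slot, do not drop it in. Then swing the yellow keeper bar fully closed across the top of the saw. Leave the other things on the bench where they are.

Things in the scene. Friction and masses are not known exactly. Their poses are not given: they have to be found in the camera images.
- saw: Back saw, 0.3-0.6 kg, red round handle. Steel blade 160 mm long, 3 mm thick, 50 mm deep; brass back along its top 10 mm thick, 14 mm high (50 to 64 mm above the teeth); handle 30 mm diameter, 102 mm long, behind the blade at the back's height. Origin: middle of the tooth edge. x along the blade to the nose (blade from -80 to +80 mm, handle at -x), z up from teeth to back.
- saw_grip (a point): Point on the saw where it balances: in the middle of the brass back, 8 mm towards the handle from the blade's middle, 57 mm above the teeth. Good to grip from above across the 10 mm back; axes as the saw's.
- saw_nose (a point): Nose end of the saw's brass back, on its centre line: 80 mm ahead of the saw's origin, 57 mm above the teeth.
- mitre_box: Fixed wooden mitre box, on either side of the bench; the saw stands in it. Channel along y: floor 128 x 220 mm, 15 mm thick; side walls 18 mm thick, centred at x = -55 and +55 mm, tops 60 mm above the bench. A 6 mm cut along x at y = 0 through both walls holds the blade, teeth on the floor. A dark sawn batten in the channel is 31 mm above the bench. Origin: centre of underside.
- stand: Fixed blue saw stand: base 190 (x) x 130 (y) x 15 mm; two slotted posts 20 mm thick (centred at x = -60 and +60 mm), 56 mm wide, tops 60 mm above the bench, free space for fingers between them. Slot along x at y = 0, 6.4 mm wide, yellow V mouth widening to 18 mm over the top 10 mm; floor 15 mm above the bench. Keeper at the +x end. Origin: centre of underside.
- slot (a point): Middle of the slot's floor, 15 mm above the bench, axes as the stand's. The seated saw's origin lies here, its x along the slot's x, nose to +x. The saw handle keeps the saw from sitting more than about 10 mm too far to +x.
- keeper (a joint): Yellow bar, 16 mm wide, 8 mm thick, underside 83 mm above the bench, turning level on a 20 mm steel post. 0 rad: closed, across the slot near the nose, 4 mm above a seated saw (one not down blocks it), pointing to the stand's -y; grows as it opens anticlockwise seen from above, 1.57 pointing to the stand's +x; stops at 0 and 1.7. Starts open; stays where left (about 1 N at the knob).
- keeper_pivot (a point): On the keeper's turning axis (vertical) at the bar's underside, 60 mm to +x and 45 mm to +y of the stand's origin, 83 mm above the bench; axes as the stand's.
- keeper_knob (a point): Black upright knob at the end of the keeper bar, 80 mm from the axis: 16 mm diameter, from 91 to 121 mm above the bench; the point lies on its axis 108 mm above the bench.
- discs: Bystander, to be left alone: stack of four dark grinding discs, 115 mm diameter, 30 mm high. Origin: underside.
- can_blue: Bystander, to be left alone: blue spray can, 60 mm diameter, 140 mm high. Origin: underside.
- can_yellow: Bystander, to be left alone: yellow bottle, 56 mm diameter, 130 mm high. Origin: underside.
- jar: Bystander, to be left alone: amber jar with black cap, 56 mm diameter, 70 mm high. Origin: underside.
- tape_measure: Bystander, to be left alone: yellow tape measure, 65 x 35 mm, 60 mm high. Origin: underside.
- g_clamp: Bystander, to be left alone: blue G-clamp lying flat, about 200 x 80 mm, 12 mm high (origin in the middle of its spine). Origin: underside.
Mind the look-alikes: they are no part of the job. What is meant by the stand is not turquoise, and is the larger of those in its own colour.

How it is judged (in metres and radians):
On the way, in this order (a step that is already met when the one before it is completed fails the run):
1. the saw is lifted clear of the mitre box (teeth above the tops of its walls) (height (world z) of saw above 0.062 m), for 0.1 s.
2. the saw is seated in the stand's slot, nose at the keeper end, with the keeper still open (z of saw in the frame of slot below 0.005 m and x of saw in the frame of slot between -0.025 and 0.025 m and horizontal distance between saw and slot below 0.026 m and x of saw_nose in the frame of slot above 0.05 m and angle between the x axis of saw and the x axis of stand, either way round below 0.08 rad and angle between saw's own z axis and vertical below 0.15 rad and value of joint keeper above 0.6 rad), for 0.2 s.
At the end, for the whole second after the job is handed in: The saw stands at rest in the stand's slot, upright, teeth within 5 mm of the slot floor, centred within 25 mm along the slot, nose at the keeper end; the keeper is closed over it (within 0.15 rad of its stop) (z of saw in the frame of slot below 0.005 m and x of saw in the frame of slot between -0.025 and 0.025 m and horizontal distance between saw and slot below 0.026 m and x of saw_nose in the frame of slot above 0.05 m and angle between the x axis of saw and the x axis of stand, either way round below 0.08 rad and angle between saw's own z axis and vertical below 0.15 rad and value of joint keeper below 0.15 rad and linear speed of saw below 0.02 m/s and velocity of joint keeper below 0.1 rad/s); the robot touches nothing.
It fails at once if the saw is let go while its teeth are more than 30 mm above the slot floor (45 mm above the bench) (height (world z) of saw above 0.045 m and contact force between the fingers and saw below 0.05 N).
It fails at once if a bystander is moved more than 30 mm (distance of any of discs, can_blue, can_yellow, jar, tape_measure, g_clamp from where it was at the start of the episode above 0.03 m).
It also fails if it takes over 64 s, if anything falls off the work surface, if the arm or the gripper's body presses on something with over 40 N, if the wrist force passes 120 N, or if a joint passes its speed limit or range.

## Working session

There is one attempt and no reset: what is moved stays moved. The work goes in short steps, Python scripts to look and compute and a tool call to move; the robot and the scene stay as the last step left them, time stands still between calls to the robot, and variables do not carry over. Pictures are saved under pics/ and viewed, at most 10 in all, crops included, and the job is handed in when it is done.

Besides the shell and the picture viewer there is one more tool, called after "Request:" as name([rows], argument=value, ...), one row to a line, values as JSON. jog_arm: Moves the arm, as the interface text tells. Its arguments: {"type":"object","properties":{"increments":{"type":"array"},"grip":{"type":"number"}},"required":["increments"]}

```bash
mkdir -p pics; ls; python3 - <<'E'
from station import sense, eyes, r
import cv2
for n in("scene","top"):
    cv2.imwrite(f"pics/{n}0.png",eyes.capture(n))
    for t in("saw","stand","mitre_box","keeper","keeper_knob"):
        print(n,t,[(d["centre"],round(d["conf"],2)) for d in eyes.spot_in(n,t)])
s=sense();print(s["time_s"],s["tcp_pos"],s["ee_rot"],r.tcp_to_grasp)
E
```

```text
pics
scene saw [([0.4046, 0.1873, 0.0769], 0.6)]
scene stand [([0.4732, -0.1637, 0.0148], 0.88), ([0.2351, -0.3456, 0.0123], 0.61), ([0.4555, -0.3731, 0.0126], 0.6)]
scene mitre_box [([0.4588, 0.2089, 0.0342], 0.65)]
scene keeper [([0.536, -0.148, 0.0947], 0.74), ([0.2502, -0.3481, 0.0887], 0.6), ([0.4725, -0.3692, 0.0657], 0.49), ([0.6948, -0.3508, 0.0123], 0.45)]
scene keeper_knob [([0.2537, -0.3454, 0.095], 0.69), ([0.5408, -0.142, 0.0894], 0.68), ([0.6018, 0.0116, 0.0522], 0.6), ([0.4715, -0.1614, 0.0119], 0.21)]
top saw [([0.3687, 0.1834, 0.0777], 0.62)]
top stand [([0.4351, -0.1859, 0.0153], 0.93), ([0.4249, -0.3823, 0.0121], 0.71), ([0.1865, -0.362, 0.0157], 0.71)]
top mitre_box [([0.454, 0.1975, 0.0325], 0.75)]
top keeper [([0.4657, -0.3633, 0.0694], 0.58), ([0.2435, -0.3415, 0.0906], 0.54), ([0.7379, 0.1038, 0.138], 0.23)]
top keeper_knob [([0.2406, -0.3369, 0.0936], 0.72), ([0.5258, -0.1426, 0.0921], 0.54)]
0.6 [0.25184218 0.57197408 0.40476032] [[ 9.15194070e-01 -4.03013416e-01 -1.42593558e-05]
 [-4.03013416e-01 -9.15194070e-01 -5.34845124e-06]
 [-1.08945802e-05  1.06415825e-05 -1.00000000e+00]] 0.1635
```

View pics/scene0.png

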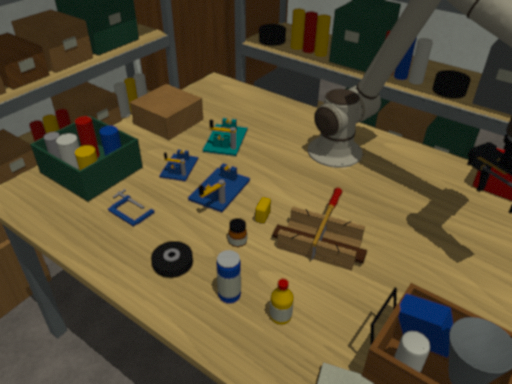

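View pics/top0.png

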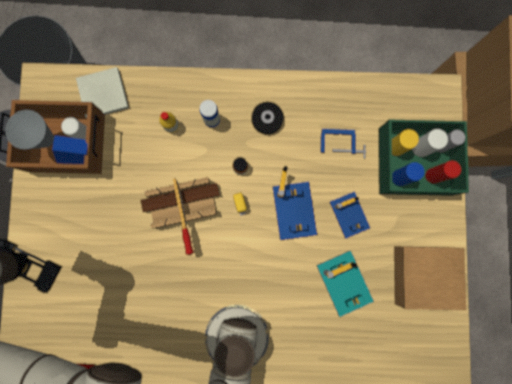

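In the top view the stand candidates are the large blue at (295,210), the small blue at (350,215) and the turquoise at (345,283). The large blue one fits the description. There is only one saw: handle at (188,240), nose at (178,180). Next, a close crop to check the choice.

```bash
cat > h.py <<'E'
from station import sense, eyes, r
import numpy as np, cv2
def px(n,X):
    c=eyes.get_calibration(n);p=np.array(c["camera_matrix"])@(np.array(c["R"])@np.array(X,float)+np.array(c["t"]).ravel());return p[:2]/p[2]
def ray(n,uv,z):
    c=eyes.get_calibration(n);R=np.array(c["R"]);t=np.array(c["t"]).ravel()
    d=R.T@np.linalg.solve(np.array(c["camera_matrix"]),[uv[0],uv[1],1.]);o=-R.T@t
    return o+d*(z-o[2])/d[2]
E
python3 - <<'E'
from h import *
im=cv2.imread("pics/top0.png")
a=cv2.resize(im[155:255,265:325],None,fx=6,fy=6,interpolation=cv2.INTER_CUBIC)
b=cv2.resize(im[170:260,138:222],None,fx=5,fy=5,interpolation=cv2.INTER_CUBIC)
o=np.zeros((600,800,3),np.uint8);o[:600,:360]=a;o[:450,370:790]=b
cv2.imwrite("pics/crop1.png",o)
im=cv2.imread("pics/scene0.png")
a=cv2.resize(im[155:225,180:260],None,fx=5,fy=5,interpolation=cv2.INTER_CUBIC)
b=cv2.resize(im[180:275,265:370],None,fx=3.7,fy=3.7,interpolation=cv2.INTER_CUBIC)
o=np.zeros((360,800,3),np.uint8);o[:350,:400]=a;o[:b.shape[0],405:405+b.shape[1]]=b
cv2.imwrite("pics/crop2.png",o)
print(np.array(eyes.get_calibration("top")["camera_matrix"]))
for n in("top","scene"):
  c=eyes.get_calibration(n);print(-np.array(c["R"]).T@np.array(c["t"]).ravel())
E
```

```text
[[421.9402153    0.         256.59097456]
 [  0.         421.9402153  192.09552011]
 [  0.           0.           1.        ]]
[ 0.34045235 -0.03526252  1.48078871]
[1.35731712 0.62151831 0.98300806]
```

View pics/crop1.png

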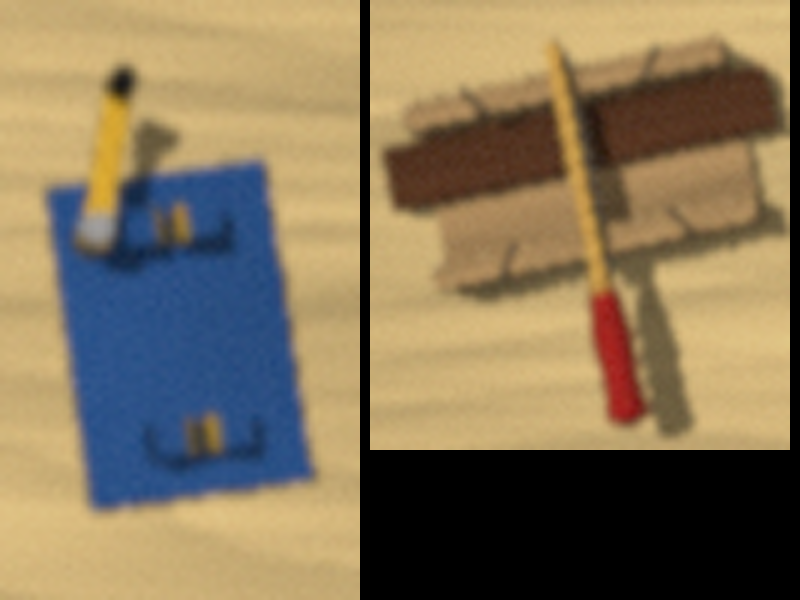

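View pics/crop2.png

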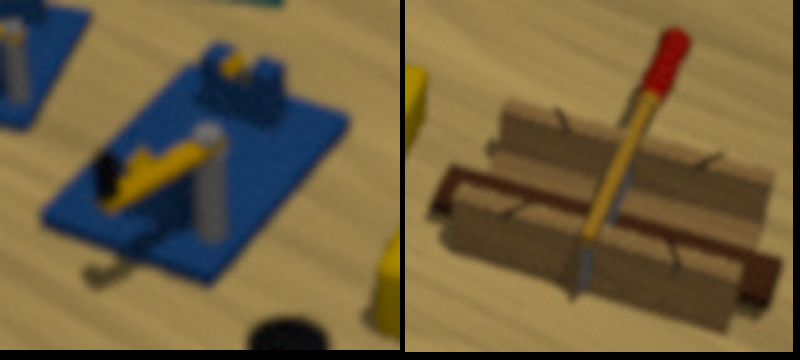

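The crop confirms it. The large blue stand has its keeper and post at the upper left, knob at about (285,168), pointing roughly to its +x. The saw's nose is at about (174,179) and its red handle at the bottom. Next I fit the poses with the known sizes.

```bash
cat > fit.py <<'E'
from h import *
from scipy.optimize import minimize
S=8
def hull(n,pts,roi):
    x0,x1,y0,y1=roi
    P=np.array([px(n,p) for p in pts]);P=cv2.convexHull(((P-[x0,y0]+.5)*S-.5).astype(np.float32))
    m=np.zeros(((y1-y0)*S,(x1-x0)*S),np.uint8)
    cv2.fillPoly(m,[np.round(P*16).astype(np.int32)],255,shift=4)
    return cv2.resize(m,(x1-x0,y1-y0),interpolation=cv2.INTER_AREA)/255.
def box(x,y,yaw,lo,hi,):
    c,s=np.cos(yaw),np.sin(yaw)
    return [(x+c*a-s*b,y+s*a+c*b,z) for a in(lo[0],hi[0]) for b in(lo[1],hi[1]) for z in(lo[2],hi[2])]
def fit(obs,x0,lohi):
    # obs: list of (cam, softmask, weight, roi)
    def cost(v):
        return sum((w*(hull(n,box(*v,*lohi),roi)-m)**2).sum() for n,m,w,roi in obs)
    best=None
    for d in (1,.4):
        sim=np.array([x0]+[np.array(x0)+np.eye(3)[i]*[.02*d,.02*d,.1*d][i] for i in range(3)])
        o=minimize(cost,x0,method="Nelder-Mead",options=dict(initial_simplex=sim,xatol=1e-5,fatol=1e-4));x0=o.x
    return x0,o.fun
def soft(im,roi,ch):
    x0,x1,y0,y1=roi;a=im[y0:y1,x0:x1].astype(float)
    return ch(a)
E
python3 - <<'E'
from fit import *
I={n:cv2.imread(f"pics/{n}0.png") for n in("top","scene")}
# stand base: blue minus red, normalised
R={"top":(266,324,172,246),"scene":(180,258,158,218)}
obs=[]
for n in I:
    d=soft(I[n],R[n],lambda a:a[...,0]-a[...,2]); hi=np.median(d[d>20]);lo=np.median(d[d<0])
    m=np.clip((d-lo)/(hi-lo),0,1); w=np.ones_like(m)
    a=soft(I[n],R[n],lambda a:a); sat=(a.max(2)-a.min(2))
    obs.append((n,m,w,R[n]))
    print(n,hi,lo,m.sum())
L=((-.095,-.065,0),(.095,.065,.015))
print("stand top",fit(obs[:1],[.46,-.17,.1],L)); print("stand both",fit(obs,[.46,-.17,.1],L))
# saw handle
Rh={"top":(170,205,222,262),"scene":(315,350,180,220)}
oh=[]
for n in I:
    d=soft(I[n],Rh[n],lambda a:a[...,2]-1.0*a[...,1]);hi=np.percentile(d,98);lo=np.median(d)
    m=np.clip((d-lo)/(hi-lo),0,1);oh.append((n,m,np.ones_like(m),Rh[n]));print(n,hi,lo)
L=((-.051,-.012,.062),(.051,.012,.084))
print("handle top",fit(oh[:1],[.29,.17,.1],L));print("handle both",fit(oh,[.29,.17,.1],L))
hsv=cv2.cvtColor(I["top"],cv2.COLOR_BGR2HSV)
for y in(185,195,205,215,225): print(y,[tuple(map(int,hsv[y,x])) for x in range(172,190,1)])
E
```

```text
top 88.0 -84.0 1848.6860465116279
scene 67.0 -75.0 1543.1408450704225
stand top (array([ 0.43646284, -0.18863236,  0.16063703]), np.float64(120.77803500504965))Traceback (most recent call last):
  File "<stdin>", line 13, in <module>
  File "fit.py", line 20, in fit
    o=minimize(cost,x0,method="Nelder-Mead",options=dict(initial_simplex=sim,xatol=1e-5,fatol=1e-4));x0=o.x
    res = _minimize_neldermead(fun, x0, args, callback, bounds=bounds,
                               **options)
    fsim[j] = func(sim[j])
              ~~~~^^^^^^^^
    fx = function(np.copy(x), *(wrapper_args + args))
  File "fit.py", line 16, in cost
    return sum((w*(hull(n,box(*v,*lohi),roi)-m)**2).sum() for n,m,w,roi in obs)
  File "fit.py", line 16, in <genexpr>
    return sum((w*(hull(n,box(*v,*lohi),roi)-m)**2).sum() for n,m,w,roi in obs)
                   ~~~~^^^^^^^^^^^^^^^^^^^^^
  File "fit.py", line 6, in hull
    P=np.array([px(n,p) for p in pts]);P=cv2.convexHull(((P-[x0,y0]+.5)*S-.5).astype(np.float32))
                ~~^^^^^
  File "h.py", line 4, in px
    c=eyes.get_calibration(n);p=np.array(c["camera_matrix"])@(np.array(c["R"])@np.array(X,float)+np.array(c["t"]).ravel());return p[:2]/p[2]
ValueError: time passes only in moves, steps and waits
```

```bash
cat > h.py <<'E'
from station import sense, eyes, r
import numpy as np, cv2
C={}
for n in("top","scene"):
    c=eyes.get_calibration(n);C[n]=(np.array(c["camera_matrix"]),np.array(c["R"]),np.array(c["t"]).ravel())
def px(n,X):
    K,R,t=C[n];p=K@(R@np.array(X,float)+t);return p[:2]/p[2]
def ray(n,uv,z):
    K,R,t=C[n];d=R.T@np.linalg.solve(K,[uv[0],uv[1],1.]);o=-R.T@t
    return o+d*(z-o[2])/d[2]
E
cat > m1.py <<'E'
from fit import *
I={n:cv2.imread(f"pics/{n}0.png") for n in("top","scene")}
R={"top":(266,324,172,246),"scene":(180,258,158,218)}
obs=[]
for n in I:
    d=soft(I[n],R[n],lambda a:a[...,0]-a[...,2]); hi=np.median(d[d>20]);lo=np.median(d[d<0])
    m=np.clip((d-lo)/(hi-lo),0,1); w=np.ones_like(m)
    obs.append((n,m,w,R[n]))
L=((-.095,-.065,0),(.095,.065,.015))
print("stand top",fit(obs[:1],[.44,-.18,.15],L)); print("stand scene",fit(obs[1:],[.44,-.18,.15],L))
# slot mouths from top: yellow V at z~.055: centroid of yellow around (293,192),(299,227)
im=I["top"].astype(float);
for n,(x0,x1,y0,y1) in {"px":(290,298,188,197),"mx":(294,304,222,232)}.items():
    a=im[y0:y1,x0:x1];w=np.clip(a[...,2]-a[...,0],0,None);yy,xx=np.mgrid[y0:y1,x0:x1]
    u=(w*xx).sum()/w.sum(),(w*yy).sum()/w.sum();print("mouth",n,u,ray("top",u,.056))
Rh={"top":(170,205,222,262),"scene":(315,350,180,220)}
oh=[]
for n in I:
    d=soft(I[n],Rh[n],lambda a:a[...,2]-1.0*a[...,1]);hi=np.percentile(d,98);lo=np.median(d)
    m=np.clip((d-lo)/(hi-lo),0,1);oh.append((n,m,np.ones_like(m),Rh[n]))
L=((-.051,-.013,.060),(.051,.013,.084))
print("handle top",fit(oh[:1],[.29,.17,.1],L));print("handle scene",fit(oh[1:],[.29,.17,.1],L))
hsv=cv2.cvtColor(I["top"],cv2.COLOR_BGR2HSV)
for y in(180,185,195,205,215,225): print(y,*[f"{hsv[y,x,0]}/{hsv[y,x,1]}/{hsv[y,x,2]}" for x in range(170,190,1)])
E
python3 m1.py
```

```text
stand top (array([ 0.43601016, -0.18869561,  0.16072682]), np.float64(120.67343462773502))
stand scene (array([ 0.43330664, -0.1934775 ,  0.15245716]), np.float64(459.16929198869923))
mouth px (np.float64(294.3273495248152), np.float64(192.05491024287224)) [ 0.49511214 -0.18317037  0.056     ]
mouth mx (np.float64(299.444), np.float64(226.912)) [ 0.3773018  -0.20181103  0.056     ]
handle top (array([0.32611903, 0.17389913, 0.23874698]), np.float64(93.78684101526719))
handle scene (array([0.30420505, 0.16391968, 0.36599037]), np.float64(97.11324057858995))
180 20/107/217 20/108/213 20/118/209 19/140/209 19/151/203 19/151/184 19/121/169 20/105/182 20/104/206 20/104/218 20/108/218 20/106/218 21/105/216 20/108/215 20/104/214 20/104/213 20/106/215 20/106/210 20/109/203 19/106/204
185 19/113/174 19/109/177 18/115/177 18/128/184 19/149/194 19/157/198 19/159/176 18/146/131 18/125/112 17/114/145 16/120/160 18/116/170 17/119/172 17/117/175 17/115/177 17/117/176 17/120/172 17/117/174 17/117/174 17/121/165
195 11/154/81 12/139/81 12/151/81 11/157/78 12/146/91 18/161/127 19/158/179 19/153/201 20/154/186 19/137/134 15/101/88 16/112/57 13/145/44 10/153/45 12/141/58 12/177/72 11/164/81 12/159/82 12/156/80 10/140/84
205 12/148/79 12/137/78 13/140/82 14/146/91 16/130/94 14/129/91 16/124/107 18/135/149 19/147/189 19/156/201 18/155/183 18/141/136 18/101/98 16/99/95 18/116/90 16/116/92 16/115/93 17/113/102 16/117/131 17/119/163
215 17/117/163 17/115/160 17/116/160 16/117/159 17/119/159 16/117/163 17/116/161 18/113/162 18/118/160 17/127/167 19/150/187 19/158/199 19/156/185 19/147/137 19/122/100 17/118/121 17/121/146 18/118/155 17/118/155 18/119/154
225 19/112/96 20/106/96 19/115/100 20/103/104 21/104/103 19/109/112 19/109/119 20/106/120 20/106/118 20/105/131 21/114/146 20/135/159 19/149/190 19/156/200 18/156/181 18/152/144 20/120/142 20/109/164 20/104/150 20/109/124
```

```bash
cat > m2.py <<'E'
from fit import *
from scipy.ndimage import map_coordinates
I={n:cv2.imread(f"pics/{n}0.png") for n in("top","scene")}
roi=(266,324,172,246)
d=soft(I["top"],roi,lambda a:a[...,0]-a[...,2]);m=np.clip((d+20)/60,0,1)
m=np.clip((d+84)/(150),0,1);w=np.ones_like(m)
yy,xx=np.mgrid[172:246,266:324]
w[(xx<290)&(xx>274)&(yy<200)]=0
w[(xx>279)&(xx<315)&(yy>182)&(yy<236)]=0
for hi in(110,150,172):
    m=np.clip((d+84)/hi,0,1)
    print("stand",fit([("top",m,w,roi)],[.436,-.189,.16],((-.095,-.065,0),(.095,.065,.015))))
# brass line, top
im=I["top"].astype(float);q=im[...,2]-im[...,0]
pts=[]
for y in range(183,227):
    c=174.6+(y-180)*.197;xs=np.arange(int(c)-5,int(c)+7);v=q[y,xs];b=np.interp(xs,[xs[0],xs[-1]],[v[:2].mean(),v[-2:].mean()])
    ww=np.clip(v-b,0,None)*(abs(xs-c)<4);pts.append(((ww*xs).sum()/ww.sum(),y))
W=np.array([ray("top",p,.079)[:2] for p in pts])
vx,vy,cx,cy=cv2.fitLine(W.astype(np.float32),cv2.DIST_HUBER,0,.001,.001).ravel()
if vx<0:vx,vy=-vx,-vy
res=(W-[cx,cy])@[-vy,vx];print("line yaw",np.arctan2(vy,vx),"pt",cx,cy,"rms",res.std())
# profile along the line: y offset at z=.079
for X in np.arange(.44,.49,.004):
    s=(X-cx)/vx;p=px("top",(X,cy+s*vy,.079));print(round(X,3),[int(map_coordinates(im[...,k],[[p[1]],[p[0]]],order=1)[0]) for k in range(3)],end=" ")
print()
for X in np.arange(.20,.31,.005):
    s=(X-cx)/vx;p=px("top",(X,cy+s*vy,.079));print(round(X,3),[int(map_coordinates(im[...,k],[[p[1]],[p[0]]],order=1)[0]) for k in range(3)],end=" ")
# knob
print()
print("knob",ray("top",(265+121/6,155+80/6),.115),"post",ray("top",(265+97/6,155+238/6),.088))
E
python3 m2.py
```

```text
stand (array([ 0.43614931, -0.18849128,  0.16031525]), np.float64(8.6934606524509))
stand (array([ 0.43688611, -0.18901588,  0.15199215]), np.float64(11.483099730872741))
stand (array([ 0.43711572, -0.1894501 ,  0.14740517]), np.float64(15.083274321001053))
line yaw 0.2468409 pt 0.45273232 0.20548475 rms 0.0004003555838434354
0.44 [78, 155, 200] 0.444 [77, 149, 193] 0.448 [71, 144, 186] 0.452 [74, 149, 192] 0.456 [75, 153, 197] 0.46 [72, 147, 190] 0.464 [70, 142, 185] 0.468 [72, 147, 191] 0.472 [76, 152, 196] 0.476 [72, 146, 190] 0.48 [69, 141, 184] 0.484 [70, 144, 187] 0.488 [74, 150, 195] 
0.2 [115, 169, 197] 0.205 [117, 174, 201] 0.21 [120, 175, 202] 0.215 [113, 166, 192] 0.22 [112, 165, 192] 0.225 [114, 167, 194] 0.23 [112, 165, 191] 0.235 [110, 163, 188] 0.24 [113, 168, 195] 0.245 [120, 175, 202] 0.25 [119, 175, 204] 0.255 [119, 176, 205] 0.26 [114, 170, 197] 0.265 [113, 165, 191] 0.27 [111, 165, 189] 0.275 [98, 146, 175] 0.28 [55, 81, 132] 0.285 [30, 36, 143] 0.29 [31, 35, 160] 0.295 [30, 36, 159] 0.3 [29, 36, 157] 0.305 [31, 35, 161] 
knob [ 0.56623704 -0.14606887  0.115     ] post [ 0.48192379 -0.13618755  0.088     ]
```

```bash
cat > go.py <<'E'
# usage: plan(x,y,z_grasp,yaw_deg): unit rows needed in tool axes
from h import *
def plan(x,y,z,yaw):
    s=sense();R=np.array(s["ee_rot"]);p=np.array(s["tcp_pos"])
    g=p+R[:,2]*r.tcp_to_grasp
    a=np.degrees(np.arctan2(R[1,0],R[0,0]));d=(yaw-a+90)%180-90
    b=np.radians(yaw);X=np.array([np.cos(b),np.sin(b),0]);
    b=np.radians(a+d);X=np.array([np.cos(b),np.sin(b),0]);Y=np.cross([0,0,-1],X)
    D=np.array([x,y,z])-g
    print("t",s["time_s"],"grasp",g.round(4),"yaw",round(a,2),"turn units",round(-np.radians(d)/.08,2),"then shift units xyz",(np.array([D@X,D@Y,-D[2]])/.02).round(2),"F",np.round(s["wrist_force"],1),"w",s["gripper_width"],"gf",s["gripper_force"],"j6",np.round(s["joints"],1))
E
python3 - <<'E'
from fit import *
from go import plan
from scipy.ndimage import map_coordinates
im=cv2.imread("pics/top0.png").astype(float);cx,cy,yaw=.45273,.20548,.24684
for X in np.arange(.51,.56,.004):
    p=px("top",(X,cy+(X-cx)*np.tan(yaw),.079));print(round(X,3),[int(map_coordinates(im[...,k],[[p[1]],[p[0]]],order=1)[0]) for k in range(3)],end=" ")
print()
cs=np.array([np.cos(yaw),np.sin(yaw)])
for X in (.450,.455,.46):
    o=np.array([X,cy+(X-cx)*np.tan(yaw)])
    print(X,"scene nose",px("scene",(*(o+.08*cs),.072)),"handle end",px("scene",(*(o-.182*cs),.072)))
o=np.array([.455,cy+(.455-cx)*np.tan(yaw)]);g=o-.008*cs;print("grip",g);plan(*g,.13,np.degrees(yaw))
im=cv2.imread("pics/scene0.png")
for n,s in {"a":(.4365,-.189,.155)}.items():
    c,k=np.cos(s[2]),np.sin(s[2])
    for a,b,z in[(-.095,-.065,.015),(.095,-.065,.015),(.095,.065,.015),(-.095,.065,.015),(.06,.045,.09),(-.06,0,.06),(.06,0,.06)]:
        u=px("scene",(s[0]+c*a-k*b,s[1]+k*a+c*b,z));print((a,b),((u-[180,155]+.5)*5-.5).round(0),end=" ")
E
```

```text
0.51 [78, 151, 195] 0.514 [81, 155, 198] 0.518 [83, 161, 205] 0.522 [85, 161, 204] 0.526 [89, 163, 204] 0.53 [105, 170, 205] 0.534 [119, 179, 211] 0.538 [124, 183, 212] 0.542 [126, 185, 214] 0.546 [124, 185, 213] 0.55 [123, 182, 211] 0.554 [119, 175, 205] 0.558 [118, 173, 201] 
0.45 scene nose [315.13589701 244.7293992 ] handle end [339.49204927 189.12797828]
0.455 scene nose [314.58432972 245.98854411] handle end [339.07320634 190.08413349]
0.46 scene nose [314.02954496 247.25503402] handle end [338.65223552 191.04514636]
grip [0.44724248 0.20409726]
t 0.6 grasp [0.2518 0.572  0.2413] yaw -23.77 turn units -8.27 then shift units xyz [ 4.98 20.22  5.56] F [-0.1 -1.   0.1] w 1.006402969749588 gf 0.0 j6 [ 81.1  22.    0.5  -0.  -68.4 -14.8]
(-0.095, -0.065) [191.  61.] (0.095, -0.065) [ 38. 213.] (0.095, 0.065) [212. 277.] (-0.095, 0.065) [355. 114.] (0.06, 0.045) [209. 142.] (-0.06, 0) [245.  60.] (0.06, 0) [149. 158.]
```

Request:
jog_arm([
  [0, 1, 0, -1],
  [0, 1, 0, -1],
  [0, 1, 0, -1],
  [0, 1, 0, -1],
  [0, 1, 0, -1],
  [0, 1, 0, -1],
  [0, 1, 0, -1],
  [0, 1, 0, -1],
  [0, 1, 0, -0.27],
  [0, 0, 0, 0],
], grip=60)

```text
time_s: 1.6
tcp_pos: [0.2353, 0.3946, 0.4051]
ee_rot: [[0.97, 0.243, -0.0], [0.243, -0.97, 0.0], [-0.0, -0.0, -1.0]]
wrist_force: [0.2, -0.9, -0.4]
gripper_width: 0.689
gripper_force: 0.0
```

```bash
python3 -c "
from go import *
plan(.4457,.2037,.13,14.14)"
```

```text
t 1.6 grasp [0.2353 0.3947 0.2416] yaw 14.07 turn units -0.01 then shift units xyz [ 7.87 11.83  5.58] F [ 0.2 -0.9 -0.4] w 0.6894501138936718 gf 0.0 j6 [ 79.5   5.7 -21.6  -0.  -62.7  24.5]
```

Request:
jog_arm([
  [0.6, 1, 0.4, 0],
  [0.7, 1, 0.4, 0],
  [0.7, 1, 0.5, 0],
  [0.7, 1, 0.5, 0],
  [0.7, 1, 0.5, 0],
  [0.7, 1, 0.5, 0],
  [0.7, 1, 0.5, 0],
  [0.7, 1, 0.5, 0],
  [0.7, 1, 0.5, 0],
  [0.7, 1, 0.5, 0],
])

```text
time_s: 2.6
tcp_pos: [0.4189, 0.2364, 0.3085]
ee_rot: [[0.97, 0.244, 0.001], [0.244, -0.97, 0.001], [0.001, -0.0, -1.0]]
wrist_force: [0.9, 0.6, 0.6]
gripper_width: 0.69
gripper_force: 0.0
```

Request:
jog_arm([
  [0.6, 1, 0.4, 0],
  [0.37, 0.83, 0.38, 0],
  [0, 0, 0, 0],
  [0, 0, 0, 0],
])

```text
time_s: 3.0
tcp_pos: [0.446, 0.206, 0.2931]
ee_rot: [[0.97, 0.244, 0.0], [0.244, -0.97, -0.0], [0.0, 0.0, -1.0]]
wrist_force: [-0.5, -0.0, 0.4]
gripper_width: 0.689
gripper_force: 0.0
```

```bash
python3 -c "
from go import *
for n in('top','scene'): cv2.imwrite(f'pics/{n}1.png',eyes.capture(n))
plan(.4457,.2037,.072,14.14)
a=cv2.imread('pics/top1.png')[160:270,130:240];b=cv2.imread('pics/scene1.png')[170:280,260:370]
cv2.imwrite('pics/c3.png',cv2.resize(np.hstack([a,b]),None,fx=3.6,fy=3.6,interpolation=cv2.INTER_CUBIC))"
```

```text
t 3.1 grasp [0.4457 0.2065 0.1301] yaw 14.18 turn units 0.01 then shift units xyz [-0.04  0.14  2.9 ] F [1.1 0.4 0.7] w 0.6909383643541754 gf 0.0 j6 [ 43.8  15.9 -26.9   0.  -47.2  60.3]
```

View pics/c3.png

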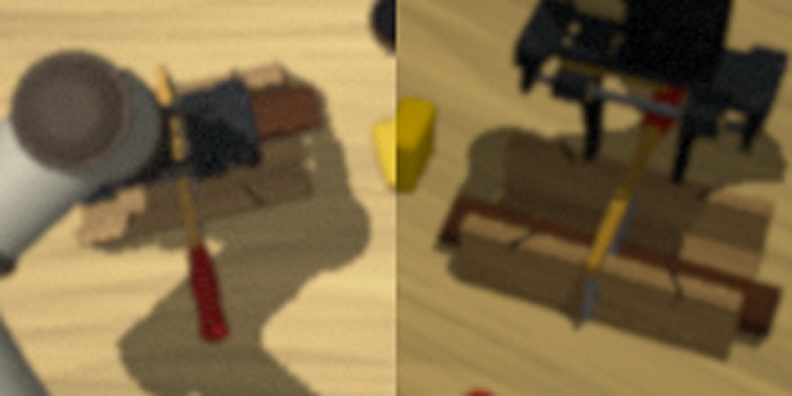

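The picture shows the open fingers straddling the brass back: saw at about (178,205) in the top view, and fingers either side of it in the scene view. I'll descend and grip.

Request:
jog_arm([
  [0, 0.14, 0.7, 0],
  [0, 0, 0.7, 0],
  [0, 0, 0.7, 0],
  [0, 0, 0.5, 0],
  [0, 0, 0.3, 0],
  [0, 0, 0, 0],
  [0, 0, 0, 0],
])

```text
time_s: 3.8
tcp_pos: [0.4464, 0.2033, 0.2356]
ee_rot: [[0.97, 0.245, 0.001], [0.245, -0.97, 0.0], [0.001, -0.0, -1.0]]
wrist_force: [0.2, -0.0, 0.1]
gripper_width: 0.691
gripper_force: 0.0
```

Request:
jog_arm([
  [0, 0, 0, 0],
  [0, 0, 0, 0],
  [0, 0, 0, 0],
  [0, 0, 0, 0],
  [0, 0, 0, 0],
  [0, 0, 0, 0],
  [0, 0, 0, 0],
  [0, 0, 0, 0],
], grip=5)

```text
time_s: 4.6
tcp_pos: [0.4464, 0.2026, 0.2351]
ee_rot: [[0.97, 0.245, -0.0], [0.245, -0.97, -0.001], [-0.0, 0.001, -1.0]]
wrist_force: [0.7, -1.3, 0.2]
gripper_width: 0.115
gripper_force: 29.9
```

Request:
jog_arm([
  [0, 0, -0.3, 0],
  [0, 0, -0.5, 0],
  [0, 0, -0.7, 0],
  [0, 0, -0.9, 0],
  [0, 0, -1, 0],
  [0, 0, -1, 0],
  [0, 0, -1, 0],
  [0, 0, -0.6, 0],
  [0, 0, 0, 0],
  [0, 0, 0, 0],
])

```text
time_s: 5.6
tcp_pos: [0.4458, 0.2027, 0.3549]
ee_rot: [[0.97, 0.244, -0.001], [0.244, -0.97, 0.0], [-0.001, -0.0, -1.0]]
wrist_force: [-0.1, 0.2, -4.8]
gripper_width: 0.111
gripper_force: 29.8
```

```bash
python3 -c "
from go import *
s=(.4365,-.190,.155)
plan(s[0]-.008*np.cos(s[2]),s[1]-.008*np.sin(s[2]),.192,np.degrees(s[2]))"
```

```text
t 5.6 grasp [0.4456 0.2027 0.1914] yaw 14.12 turn units 1.14 then shift units xyz [-3.88 19.33 -0.03] F [-0.1  0.2 -4.8] w 0.1105491141340027 gf 29.76134155163919 j6 [ 43.5  11.5 -22.3  -0.1 -56.2  60.7]
```

Request:
jog_arm([
  [0, 0, 0, 0.3],
  [0, 0, 0, 0.3],
  [0, 0, 0, 0.3],
  [-0.1, 0.3, 0, 0.24],
  [-0.2, 0.7, 0, 0],
  [-0.2, 1, 0, 0],
  [-0.2, 1, 0, 0],
  [-0.2, 1, 0, 0],
  [-0.2, 1, 0, 0],
  [-0.2, 1, 0, 0],
])

```text
time_s: 6.6
tcp_pos: [0.4386, 0.0785, 0.3552]
ee_rot: [[0.988, 0.154, -0.0], [0.154, -0.988, -0.0], [-0.0, 0.0, -1.0]]
wrist_force: [-0.3, -0.2, -3.8]
gripper_width: 0.111
gripper_force: 29.8
```

Request:
jog_arm([
  [-0.2, 1, 0, 0],
  [-0.2, 1, 0, 0],
  [-0.2, 1, 0, 0],
  [-0.2, 1, 0, 0],
  [-0.2, 1, 0, 0],
  [-0.2, 1, 0, 0],
  [-0.2, 1, 0, 0],
  [-0.2, 1, 0, 0],
  [-0.2, 1, 0, 0],
  [-0.2, 1, 0, 0],
])

```text
time_s: 7.6
tcp_pos: [0.4297, -0.125, 0.3552]
ee_rot: [[0.988, 0.154, -0.0], [0.154, -0.988, 0.0], [-0.0, -0.0, -1.0]]
wrist_force: [1.4, -0.1, -3.9]
gripper_width: 0.114
gripper_force: 29.8
```

Request:
jog_arm([
  [-0.2, 1, 0, 0],
  [-0.2, 1, 0, 0],
  [-0.2, 0.8, 0, 0],
  [0, 0.5, 0, 0],
  [0, 0, 0, 0],
  [0, 0, 0, 0],
  [0, 0, 0, 0],
])

```text
time_s: 8.3
tcp_pos: [0.429, -0.1902, 0.3551]
ee_rot: [[0.988, 0.155, -0.0], [0.155, -0.988, 0.0], [-0.0, -0.0, -1.0]]
wrist_force: [-0.4, -0.5, -4.5]
gripper_width: 0.113
gripper_force: 29.8
```

```bash
python3 -c "
from go import *
for n in('top','scene'): cv2.imwrite(f'pics/{n}2.png',eyes.capture(n))
s=(.4365,-.190,.155)
plan(s[0]-.008*np.cos(s[2]),s[1]-.008*np.sin(s[2]),.072,np.degrees(s[2]))
a=cv2.imread('pics/top2.png')[150:260,250:360];b=cv2.imread('pics/scene2.png')[120:230,165:275]
cv2.imwrite('pics/c4.png',cv2.resize(np.hstack([a,b]),None,fx=3.6,fy=3.6,interpolation=cv2.INTER_CUBIC))"
```

```text
t 8.4 grasp [ 0.4292 -0.19    0.1917] yaw 8.97 turn units 0.02 then shift units xyz [-0.04  0.06  5.98] F [-0.1  0.2 -3.5] w 0.11036784173640911 gf 29.761213660178782 j6 [ -4.    9.5 -24.9  -0.  -55.6 103. ]
```

View pics/c4.png

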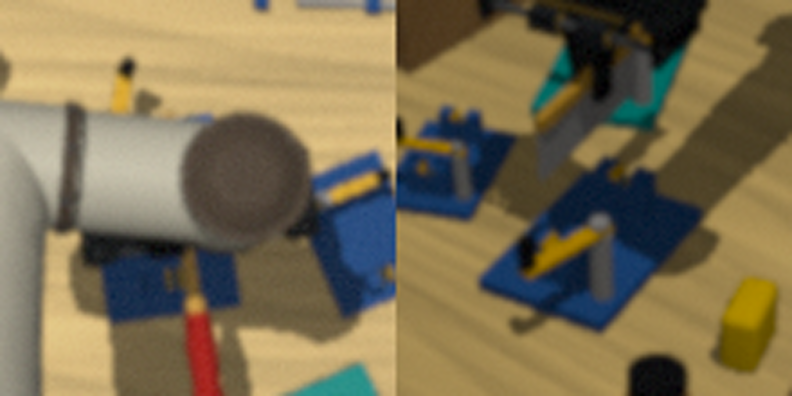

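The saw hangs parallel to the slot with its nose to the keeper end: rear mouth at about (300,227) in the top view, saw at (304,229) with parallax, which agrees. I'll lower it and watch the forces.

Request:
jog_arm([
  [0, 0.03, 0.5, 0],
  [0, 0, 0.8, 0],
  [0, 0, 0.8, 0],
  [0, 0, 0.6, 0],
  [0, 0, 0.4, 0],
  [0, 0, 0.2, 0],
  [0, 0, 0.2, 0],
  [0, 0, 0.2, 0],
  [0, 0, 0, 0],
  [0, 0, 0, 0],
])

```text
time_s: 9.4
tcp_pos: [0.4294, -0.1912, 0.2814]
ee_rot: [[0.988, 0.155, 0.001], [0.155, -0.988, -0.0], [0.001, 0.0, -1.0]]
wrist_force: [-0.1, 0.5, -3.7]
gripper_width: 0.108
gripper_force: 29.8
```

Request:
jog_arm([
  [0, 0, 0.1, 0],
  [0, 0, 0.1, 0],
  [0, 0, 0.1, 0],
  [0, 0, 0, 0],
  [0, 0, 0, 0],
])

```text
time_s: 9.9
tcp_pos: [0.4293, -0.1912, 0.2751]
ee_rot: [[0.988, 0.155, -0.0], [0.155, -0.988, -0.0], [-0.0, 0.0, -1.0]]
wrist_force: [0.3, -0.6, -4.7]
gripper_width: 0.111
gripper_force: 29.8
```

Request:
jog_arm([
  [0, 0, 0.1, 0],
  [0, 0, 0, 0],
  [0, 0, 0.1, 0],
  [0, 0, 0, 0],
  [0, 0, 0, 0],
])

```text
time_s: 10.4
tcp_pos: [0.4292, -0.1911, 0.2711]
ee_rot: [[0.988, 0.155, -0.0], [0.155, -0.988, -0.0], [-0.0, -0.0, -1.0]]
wrist_force: [0.4, 0.1, -4.4]
gripper_width: 0.109
gripper_force: 29.8
```

Request:
jog_arm([
  [0, 0, 0.1, 0],
  [0, 0, 0, 0],
  [0, 0, 0.1, 0],
  [0, 0, 0, 0],
  [0, 0, 0, 0],
])

```text
time_s: 10.9
tcp_pos: [0.4293, -0.1911, 0.2671]
ee_rot: [[0.988, 0.155, -0.0], [0.155, -0.988, -0.0], [-0.0, -0.0, -1.0]]
wrist_force: [-0.0, -0.3, -4.2]
gripper_width: 0.112
gripper_force: 29.8
```

Request:
jog_arm([
  [0, 0, 0.2, 0],
  [0, 0, 0.2, 0],
  [0, 0, 0.2, 0],
  [0, 0, 0.2, 0],
  [0, 0, 0.2, 0],
  [0, 0, 0, 0],
  [0, 0, 0, 0],
])

```text
time_s: 11.6
tcp_pos: [0.4293, -0.1912, 0.247]
ee_rot: [[0.988, 0.155, -0.0], [0.155, -0.988, -0.0], [-0.0, 0.0, -1.0]]
wrist_force: [0.4, -0.7, -4.2]
gripper_width: 0.113
gripper_force: 29.8
```

Request:
jog_arm([
  [0, 0, 0.15, 0],
  [0, 0, 0.15, 0],
  [0, 0, 0.15, 0],
  [0, 0, 0.08, 0],
  [0, 0, 0, 0],
  [0, 0, 0, 0],
])

```text
time_s: 12.2
tcp_pos: [0.4293, -0.1911, 0.2365]
ee_rot: [[0.988, 0.155, 0.0], [0.155, -0.988, -0.0], [0.0, 0.0, -1.0]]
wrist_force: [1.0, -0.4, -3.8]
gripper_width: 0.113
gripper_force: 29.8
```

Request:
jog_arm([
  [0, 0, 0.06, 0],
  [0, 0, 0.04, 0],
  [0, 0, 0, 0],
  [0, 0, 0, 0],
])

```text
time_s: 12.6
tcp_pos: [0.4294, -0.1912, 0.2351]
ee_rot: [[0.988, 0.155, 0.001], [0.155, -0.988, -0.0], [0.001, 0.0, -1.0]]
wrist_force: [-0.7, 0.1, 3.3]
gripper_width: 0.113
gripper_force: 29.7
```

```bash
python3 -c "
from go import *
plan(.4286,-.1912,.072,8.9)
eyes.capture('scene');a=eyes.capture('top')
for t in('saw','keeper_knob'):
  for n in('scene','top'): print(n,t,[(d['centre'],round(d['conf'],2)) for d in eyes.spot_in(n,t)])
"
```

```text
t 12.6 grasp [ 0.4295 -0.1912  0.0716] yaw 8.93 turn units 0.01 then shift units xyz [-0.05 -0.01 -0.02] F [-0.7  0.1  3.3] w 0.11295082438103568 gf 29.74232788442123 j6 [ -4.1  19.2 -33.4   0.  -37.4 103. ]
scene saw [([0.4507, -0.1855, 0.0689], 0.59)]
top saw [([0.3155, -0.2042, 0.0782], 0.82), ([0.4534, 0.2038, 0.0317], 0.32)]
scene keeper_knob [([0.5411, -0.1408, 0.0909], 0.66), ([0.4938, -0.1513, 0.0173], 0.65), ([0.4661, -0.3661, 0.0655], 0.44)]
top keeper_knob [([0.2388, -0.3386, 0.0916], 0.71)]
```

Floor contact felt: the wrist force went from -4 to +3 N. I'll release and retreat.

Request:
jog_arm([
  [0, 0, 0, 0],
  [0, 0, 0, 0],
  [0, 0, 0, 0],
  [0, 0, 0, 0],
  [0, 0, 0, 0],
  [0, 0, 0, 0],
], grip=50)

```text
time_s: 13.5
tcp_pos: [0.4293, -0.1911, 0.2345]
ee_rot: [[0.988, 0.155, -0.0], [0.155, -0.988, 0.0], [-0.0, -0.0, -1.0]]
wrist_force: [-0.8, 0.5, -0.0]
gripper_width: 0.538
gripper_force: 0.0
```

Request:
jog_arm([
  [0, 0, -0.3, 0],
  [0, 0, -0.6, 0],
  [0, 0, -1, 0],
  [0, 0, -1, 0],
  [0, 0, -1, 0],
  [0, 0, -1, 0],
  [0, 0, -1, 0],
  [0, 0, -1, 0],
  [-1, 0, 0, 0],
  [-1, 0, 0, 0],
])

```text
time_s: 14.5
tcp_pos: [0.3894, -0.1973, 0.3736]
ee_rot: [[0.988, 0.155, 0.002], [0.155, -0.988, -0.0], [0.002, 0.0, -1.0]]
wrist_force: [-0.7, 0.5, 0.1]
gripper_width: 0.577
gripper_force: 0.0
```

Request:
jog_arm([
  [-1, -1, 0, 0],
  [-1, -1, 0, 0],
  [0, -1, 0, 0],
  [0, -1, 0, 0],
  [0, -1, 0, 0],
  [0, -1, 0, 0],
  [0, -1, 0, 0],
  [0, -1, 0, 0],
  [0, -1, 0, 0],
  [0, 0, 0, 0],
], grip=0)

```text
time_s: 15.5
tcp_pos: [0.3219, -0.0247, 0.3731]
ee_rot: [[0.987, 0.158, 0.001], [0.158, -0.987, 0.001], [0.002, -0.001, -1.0]]
wrist_force: [-0.0, -0.2, -0.5]
gripper_width: 0.004
gripper_force: 0.0
```

```bash
python3 -c "
from go import *
for n in('top','scene'): cv2.imwrite(f'pics/{n}3.png',eyes.capture(n))
plan(.4286,-.1912,.072,8.9)
a=cv2.imread('pics/top3.png')[150:260,250:360];b=cv2.imread('pics/scene3.png')[120:230,165:275]
cv2.imwrite('pics/c5.png',cv2.resize(np.hstack([a,b]),None,fx=3.6,fy=3.6,interpolation=cv2.INTER_CUBIC))"
```

```text
t 15.6 grasp [ 0.3223 -0.0256  0.2094] yaw 8.99 turn units 0.02 then shift units xyz [3.97 9.   6.87] F [-0.1 -0.2 -0.1] w 0.0013541182949344767 gf 0.0 j6 [ 25.1  -7.9 -39.8   0.  -58.   73.9]
```

View pics/c5.png

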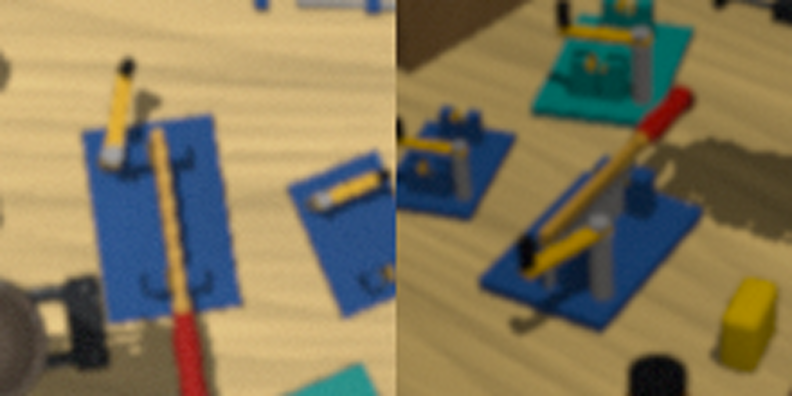

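The saw is seated in the slot, nose at the keeper end (top view (294,187)), handle out at the other end, keeper still open with its knob at about (285,168). Next I plan the push path for the knob, with tool axes aligned to the stand.

```bash
python3 - <<'E'
from go import *
o=np.array([.4365,-.190]);yaw=np.radians(8.9);M=np.array([[np.cos(yaw),-np.sin(yaw)],[np.sin(yaw),np.cos(yaw)]])
im=cv2.imread("pics/top3.png");k=im[160:175,278:292].max(2).astype(float);w=np.clip(90-k,0,None);yy,xx=np.mgrid[160:175,278:292]
u=((w*xx).sum()/w.sum(),(w*yy).sum()/w.sum());K=ray("top",u,.112)[:2];ks=M.T@(K-o);print("knob px",u,K,"stand",ks,"q",np.degrees(np.arctan2(ks[1]-.045,ks[0]-.06))+90,np.hypot(ks[1]-.045,ks[0]-.06))
prev=None
q0=np.degrees(np.arctan2(ks[1]-.045,ks[0]-.06))+90
for q in [q0]+list(range(int(q0//6*6),-1,-6)):
    f=np.radians(q-90);T=np.array([-np.sin(f),np.cos(f)]);K=np.array([.06+.08*np.cos(f),.045+.08*np.sin(f)])
    P=K+T*(8e-3+min(.0095/max(abs(T[0]),1e-6),.015/max(abs(T[1]),1e-6)))
    if prev is None: s=P+[0,.018];plan(*(o+M@s),.15,8.9);prev=s
    D=(P-prev)/.02;print(round(q,1),P.round(4),"units",round(D[0],2),round(-D[1],2));prev=P
E
```

```text
knob px (np.float64(284.93831168831167), np.float64(168.42207792207793)) [ 0.56642028 -0.14556531] stand [0.13523053 0.02379968] q 74.26190834836093 0.078160643536465
t 15.6 grasp [ 0.3223 -0.0256  0.2094] yaw 8.99 turn units 0.02 then shift units xyz [11.54  5.8   2.97] F [-0.1 -0.2 -0.1] w 0.0013541182949344767 gf 0.0 j6 [ 25.1  -7.9 -39.8   0.  -58.   73.9]
74.3 [0.1434 0.046 ] units 0.0 0.9
72 [0.1434 0.0429] units 0.0 0.16
66 [0.143  0.0348] units -0.02 0.41
60 [0.1419 0.0269] units -0.05 0.39
54 [0.1389 0.0175] units -0.15 0.47
48 [0.1343 0.008 ] units -0.23 0.48
42 [ 0.129  -0.0005] units -0.27 0.43
36 [ 0.123  -0.0081] units -0.3 0.38
30 [ 0.1164 -0.0148] units -0.33 0.33
24 [ 0.1093 -0.0206] units -0.35 0.29
18 [ 0.1018 -0.0255] units -0.38 0.25
12 [ 0.094  -0.0296] units -0.39 0.2
6 [ 0.0858 -0.0327] units -0.41 0.16
0 [ 0.0775 -0.035 ] units -0.42 0.11
```

Request:
jog_arm([
  [1, 0.5, 0, 0],
  [1, 0.5, 0, 0],
  [1, 0.5, 0, 0],
  [1, 0.5, 0, 0],
  [1, 0.5, 0, 0],
  [1, 0.5, 0, 0],
  [1, 0.5, 0, 0],
  [1, 0.5, 0, 0],
  [1, 0.5, 0, 0],
  [1, 0.5, 0, 0],
])

```text
time_s: 16.6
tcp_pos: [0.5363, -0.0952, 0.3722]
ee_rot: [[0.988, 0.153, -0.001], [0.153, -0.988, -0.0], [-0.001, 0.0, -1.0]]
wrist_force: [-0.6, 1.1, -0.6]
gripper_width: 0.005
gripper_force: 0.0
```

Request:
jog_arm([
  [1, 0.5, 0, 0],
  [0.54, 0.3, 0.4, 0],
  [0, 0, 1, 0],
  [0, 0, 1, 0],
  [0, 0, 0.57, 0],
  [0, 0, 0, 0],
  [0, 0, 0, 0],
])

```text
time_s: 17.3
tcp_pos: [0.5684, -0.1048, 0.3135]
ee_rot: [[0.988, 0.155, 0.0], [0.155, -0.988, -0.0], [0.0, 0.0, -1.0]]
wrist_force: [0.5, 0.4, 0.0]
gripper_width: 0.003
gripper_force: 0.0
```

```bash
python3 - <<'E'
from go import *
o=np.array([.4365,-.190]);yaw=np.radians(8.9);M=np.array([[np.cos(yaw),-np.sin(yaw)],[np.sin(yaw),np.cos(yaw)]])
plan(*(o+M@[.1434,.064]),.116,8.9)
for n in('top','scene'): cv2.imwrite(f'pics/{n}4.png',eyes.capture(n))
a=cv2.imread('pics/top4.png')[130:240,230:340];b=cv2.imread('pics/scene4.png')[120:230,165:275]
cv2.imwrite('pics/c6.png',cv2.resize(np.hstack([a,b]),None,fx=3.6,fy=3.6,interpolation=cv2.INTER_CUBIC))
E
```

```text
t 17.3 grasp [ 0.5685 -0.1049  0.15  ] yaw 8.91 turn units 0.0 then shift units xyz [-0.01 -0.02  1.7 ] F [0.5 0.4 0. ] w 0.0031897625274675523 gf 0.0 j6 [  5.6  22.1 -13.6   0.  -54.3  93.3]
```

View pics/c6.png

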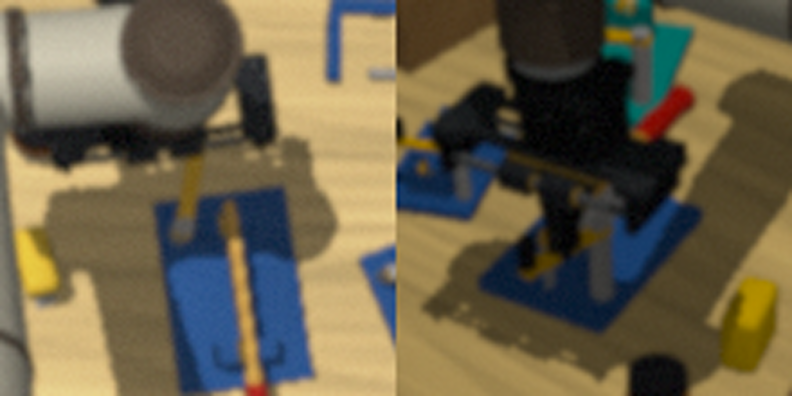

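The fingers hang above and just beside the knob, on its +y side (scene view about (321,183)), and the bar and knob are unchanged. I'll descend and sweep.

Request:
jog_arm([
  [0, 0, 0.5, 0],
  [0, 0, 0.5, 0],
  [0, 0, 0.4, 0],
  [0, 0, 0.3, 0],
  [0, 0, 0, 0],
])

```text
time_s: 17.9
tcp_pos: [0.568, -0.1045, 0.2777]
ee_rot: [[0.988, 0.155, -0.003], [0.155, -0.988, -0.0], [-0.003, -0.0, -1.0]]
wrist_force: [-0.1, -0.2, -0.6]
gripper_width: 0.005
gripper_force: 0.0
```

Request:
jog_arm([
  [0, 0.3, 0, 0],
  [0, 0.3, 0, 0],
  [0, 0.3, 0, 0],
  [0, 0.2, 0, 0],
  [0, 0.4, 0, 0],
  [-0.05, 0.4, 0, 0],
  [-0.15, 0.47, 0, 0],
  [-0.23, 0.48, 0, 0],
])

```text
time_s: 18.7
tcp_pos: [0.5687, -0.163, 0.2791]
ee_rot: [[0.988, 0.155, 0.0], [0.155, -0.988, -0.0], [0.0, 0.0, -1.0]]
wrist_force: [-0.4, 1.7, 0.9]
gripper_width: 0.006
gripper_force: 0.3
```

Request:
jog_arm([
  [-0.27, 0.43, 0, 0],
  [-0.3, 0.38, 0, 0],
  [-0.33, 0.33, 0, 0],
  [-0.35, 0.29, 0, 0],
  [-0.38, 0.25, 0, 0],
  [-0.39, 0.2, 0, 0],
  [0, 0, 0, 0],
])

```text
time_s: 19.4
tcp_pos: [0.5335, -0.2062, 0.2792]
ee_rot: [[0.988, 0.154, -0.001], [0.154, -0.988, 0.0], [-0.001, -0.0, -1.0]]
wrist_force: [0.2, 0.0, 0.3]
gripper_width: 0.006
gripper_force: 0.0
```

Request:
jog_arm([
  [-0.2, 0.08, 0, 0],
  [-0.2, 0.08, 0, 0],
  [-0.15, 0.05, 0, 0],
  [-0.1, 0, 0, 0],
  [0, 0, 0, 0],
])

```text
time_s: 19.9
tcp_pos: [0.5222, -0.2118, 0.2792]
ee_rot: [[0.988, 0.155, -0.0], [0.155, -0.988, -0.0], [-0.0, 0.0, -1.0]]
wrist_force: [1.3, -0.8, 0.8]
gripper_width: 0.002
gripper_force: 0.2
```

Request:
jog_arm([
  [-0.1, 0, 0, 0],
  [0, 0, 0, 0],
  [-0.1, 0, 0, 0],
  [0, 0, 0, 0],
  [0, 0, 0, 0],
])

```text
time_s: 20.4
tcp_pos: [0.5184, -0.2124, 0.2792]
ee_rot: [[0.988, 0.155, -0.0], [0.155, -0.988, 0.0], [-0.0, -0.0, -1.0]]
wrist_force: [0.9, -1.1, -0.1]
gripper_width: 0.005
gripper_force: 0.4
```

Request:
jog_arm([
  [-0.1, 0, 0, 0],
  [0, 0, 0, 0],
  [0, 0, 0, 0],
])

```text
time_s: 20.7
tcp_pos: [0.5173, -0.2125, 0.2794]
ee_rot: [[0.988, 0.155, 0.003], [0.155, -0.988, -0.0], [0.003, 0.001, -1.0]]
wrist_force: [4.9, 0.4, -2.9]
gripper_width: 0.005
gripper_force: 2.4
```

Stop felt at about 5 N. I'll back off and check.

Request:
jog_arm([
  [0.3, 0, 0, 0],
  [0.7, 0, 0, 0],
  [0, 0, -0.6, 0],
  [0, 0, -1, 0],
  [0, 0, -1, 0],
  [0, 0, -1, 0],
  [0, 0, -1, 0],
  [0, -1, 0, 0],
  [0, -1, 0, 0],
  [0, -1, 0, 0],
])

```text
time_s: 21.7
tcp_pos: [0.5257, -0.1499, 0.3718]
ee_rot: [[0.988, 0.154, -0.002], [0.154, -0.988, 0.0], [-0.002, -0.001, -1.0]]
wrist_force: [0.0, -0.1, 0.0]
gripper_width: 0.002
gripper_force: 0.0
```

Request:
jog_arm([
  [0, -1, 0, 0],
  [0, -1, 0, 0],
  [0, -1, 0, 0],
  [0, -1, 0, 0],
  [0, -1, 0, 0],
  [0, -1, 0, 0],
  [0, -1, 0, 0],
  [0, -1, 0, 0],
  [0, -1, 0, 0],
  [0, 0, 0, 0],
])

```text
time_s: 22.7
tcp_pos: [0.498, 0.0286, 0.3717]
ee_rot: [[0.988, 0.157, -0.001], [0.157, -0.988, -0.0], [-0.001, 0.0, -1.0]]
wrist_force: [0.0, -0.1, 1.6]
gripper_width: 0.006
gripper_force: 0.0
```

```bash
python3 - <<'E'
from go import *
plan(.5,0,.2,8.9)
for n in('top','scene'): cv2.imwrite(f'pics/{n}5.png',eyes.capture(n))
a=cv2.imread('pics/top5.png')[150:260,250:360];b=cv2.imread('pics/scene5.png')[120:230,165:275]
cv2.imwrite('pics/c7.png',cv2.resize(np.hstack([a,b]),None,fx=3.6,fy=3.6,interpolation=cv2.INTER_CUBIC))
o=np.array([.4365,-.190]);yaw=np.radians(8.9);M=np.array([[np.cos(yaw),-np.sin(yaw)],[np.sin(yaw),np.cos(yaw)]])
print("closed knob expected crop px",(px("top",(*(o+M@[.06,-.035]),.112))-[250,150])*3.6)
E
```

```text
t 22.7 grasp [0.4978 0.0286 0.2082] yaw 9.05 turn units 0.03 then shift units xyz [-0.11  1.43  0.41] F [ 0.  -0.1  1.6] w 0.005870465303810386 gf 0.0 j6 [ 22.   11.4 -19.7  -0.  -58.9  77.1]
closed knob expected crop px [201.41358695 139.0381557 ]
```

View pics/c7.png

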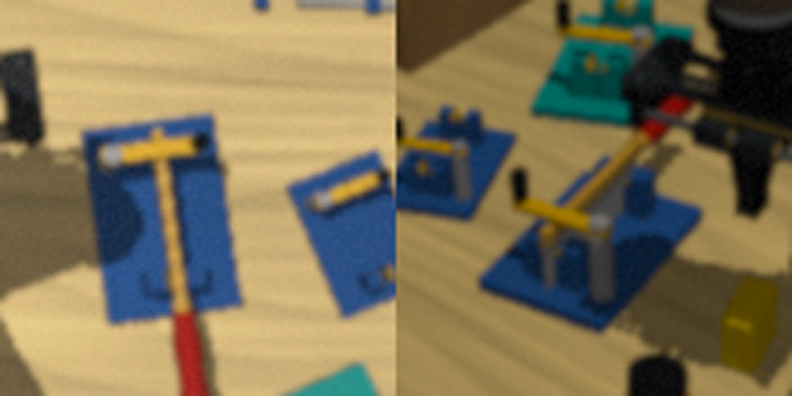

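The keeper lies across the saw nose, parallel to the base edge. The knob is at crop (201,141) against an expected (201,139), so it is fully closed. I'll hand in.

```bash
python3 -c "
from station import r
print(r.finish_job())"
```

```text
the job is handed in; nothing more can be done
None
```

I've handed the job in: the saw is seated teeth down in the large blue stand with its nose at the keeper end, and the yellow keeper is fully closed over it. I steered clear of the bystanders but did not re-measure them, and the hand-in gave no verdict.

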